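# Fit the splined gear wheel to a gearmotor and hold it down for the clip

## Task

Take the ivory gear wheel with the hexagonal hub out of the parts tray and fit it, hub upwards, on the splined output shaft of the gearmotor: turn it until the splines mesh, slide it down and press it fully home against the spring washer. Finish while still gripping the hub and pressing the wheel down, so that the clip groove above the hub stays clear for me to slip the retaining clip in; do not let go, and leave the other things on the bench where they are.

Things in the scene. Friction and masses are not known exactly. Their poses are not given: they have to be found in the camera images.
- wheel_mid (a point): Ivory plastic gear wheel, 0.12 kg, loose in the tray, hub up. Point on its axis half-way up (19 mm from underside and from hub top), z up. Toothed disc 79 mm across, 12 mm thick; above it a hexagonal hub to grip, 40 mm across flats, 26 mm high. x points through a hexagon corner, y square through a flat: fingers closing along y (or 60 degrees from it) meet two flats.
- hub_top (a point): Centre of the wheel's hub top, 19 mm above wheel_mid, same axes. The bore goes right through: 6 equal inner splines, 3.6 mm wide, tips on a 20 mm circle, one behind the middle of each flat; the 6 grooves between them, at the hexagon's corners (x and every 60 degrees), reach out to at least 30 mm diameter. A short red line on the hub top marks each groove.
- spline_top (a point): Upper end of the splines of the gearmotor's upright steel output shaft, on its axis, 114 mm above the bench; z up, x along one of 6 equal outer splines (one every 60 degrees): 4.6 mm wide, 28 mm across tips, core 18 mm, the top 2 mm narrower. Wheel and shaft mesh when their x axes agree modulo 60 degrees, within about 5 degrees; then it slides with 1 mm play. The shaft does not turn by hand.
- nose_top (a point): Top of the shaft's plain round nose, 16 mm above spline_top: 16 mm in diameter, top 4 mm tapered, clip groove 2.5 to 5 mm above spline_top. Middle of the wheel relative to spline_top: 19 mm above it when standing unmeshed on the spline tops, 12 mm below it when resting on the free washer, 17 mm below it when fully home.
- washer (a joint): How far the brass thrust washer under the wheel (41 mm across, round the shaft's foot) is pressed down on its wave spring, in m: 0 free (washer top 31 mm below spline_top), 0.005 fully down on its stop. The spring pushes back with about 5.5 N at once and 11.5 N fully down; the wheel's own weight does not press it down.
- gearmotor_top (a point): Centre of the round cover on the grey worm gearmotor, on the shaft's axis, 74 mm above the bench, bolted down. Base plate 150 x 150 x 10 mm, gearbox 90 x 106 mm and 68 mm high; x points along its motor, which reaches 179 mm from the shaft, offset 34 mm to +y, 65 mm high, with a terminal box up to 86 mm high, 98 to 138 mm from the shaft.
- tray: Black parts tray, 270 x 130 mm, walls 16 mm high and 4 mm thick, floor 4 mm thick, fixed to the bench; origin under its centre, x along its length. Three parts lie in a row in it, 82 mm apart, in any order.
- brass_gear_mid (a point): Small brass gear in the tray, 48 mm across, 26 mm high, plain bore; centre. Leave it.
- bearing_mid (a point): Steel ball bearing in the tray, 47 mm across, 14 mm high; centre. Leave it.
- board: Green circuit board 100 x 130 mm, up to 19 mm high, at the left of the mat; origin under its centre. Leave it.
- multimeter: Orange multimeter lying flat at the right, 88 x 185 x 38 mm; origin under its centre. Leave it.
- screwdriver: Red-handled screwdriver lying near the right edge of the mat. Leave it.
- clip_dish: Small blue dish, 60 mm across and 18 mm high, with the retaining clips, at the back of the work area; origin under its centre. Leave it.
- bottle_mid (a point): Pale bottle, 56 mm across, 150 mm high, standing at the left; its centre. Leave it.
There are look-alikes about, which are no part of the job. What is shaped like the part that bears wheel_mid but green or pink is not meant.

How it is judged:
On the way, in this order (a step that is already met when the one before it is completed fails the run):
1. the wheel is lifted out of the tray (height (world z) of wheel_mid above 0.05 m and contact force between the fingers and wheel above 1 N), for 0.2 s.
2. the splines have meshed and the wheel is sliding down the shaft (z of wheel_mid in the frame of spline_top below 0.01 m and horizontal distance between wheel_mid and spline_top below 0.003 m), for 0.1 s.
3. the wheel is pressed home against the spring washer (value of joint washer above 0.0035 m and horizontal distance between wheel_mid and spline_top below 0.003 m), for 0.4 s.
At the end, for the whole second after the job is handed in: Wheel meshed on the shaft, upright (4.5 deg), within 3 mm of its axis, its middle 15 to 20 mm below the spline tops, spring washer held down by over 3.5 mm of its 5 mm; wheel at rest and still in the fingers (over 3 N); each other thing within 30 mm of where it began (all of step 3 and z of wheel_mid in the frame of spline_top between -0.02 and -0.015 m and angle between wheel_mid's own z axis and vertical below 0.08 rad and contact force between the fingers and wheel above 3 N and linear speed of wheel below 0.01 m/s and distance of each of brass_gear_mid, bearing_mid, board, multimeter, screwdriver, clip_dish, bottle_mid from where it was at the start of the episode below 0.03 m); the arm keeps its last pose, push and grip.
It fails at once if another thing on the bench or in the tray is moved by more than 30 mm (distance of any of brass_gear_mid, bearing_mid, board, multimeter, screwdriver, clip_dish, bottle_mid from where it was at the start of the episode above 0.03 m).
It also fails if it takes over 42 s, if anything falls off the work surface, if the arm or the gripper's body presses on something with over 40 N, if the wrist force passes 120 N, or if a joint passes its speed limit or range.

## Robot

A 7-joint arm with a two-finger parallel gripper is mounted at the origin on the work surface. World frame = base frame: x ahead of the robot, y to its left, z up, the work surface at z = 0. Lengths are in m, angles in rad, forces in N, time in s.
With the tool pointing down it reaches from about 0.4 to 0.85 m from the base axis. Payload 10.4 kg.
Tool frame: the origin (TCP) lies at the very end of the fingers, on their centre line; the grasp point (between the pads) lies 19 mm behind it; z points along the fingers, x is the direction in which the jaws open and shut, and the axes are right-handed (so a half turn about z gives the same grasp; the last joint's range is limited). The gripper opens to 87 mm and grips with 3 to 60 N. Pads are 19 mm wide; open, the fingers measure 117 mm over their backs; the gripper's body (75 mm by 190 mm) begins 51 mm behind the grasp point.
Start: joints at [1.175, 0.332, -0.065, 1.46, 0.022, 1.35, -0.088], TCP at [0.228, -0.582, 0.223] pointing down, gripper open.
Joint ranges: [-2.6, 2.6], [-0.5, 2.12], [-1.47, 1.34], [0.16, 2.42], [-1.27, 4.41], [0.06, 2.06], [-2.6, 2.6]. Speed limits (rad/s): [2.22, 2.22, 2.79, 2.79, 3.14, 3.14, 3.14].

## Interface

Orientations are given as a unit quaternion [x, y, z, w].
In Python, from bench import r gives the robot as it stands. The module is installed in compiled form; this text tells all that it offers.
- The arm moves only by the tool carry_out, never from a script. Its argument "commands" is a list that holds one entry, the list of rows, each a list of 7 numbers: the closure in counts, from 0 (fully open) to 255 (shut), then the shift along the tool's x, y, z in units of 25 mm (1.0 is 25 mm), then the turn, a rotation vector about the tool's x, y, z in units of 5 degrees (1.0 is 5 degrees). A call has 1 to 12 rows; each row is the pose to reach, as a shift and turn from the pose measured when the call began, along the tool's axes at that moment; what a row does not reach only later rows make up. A row lasts 1/8 s, in which the tool goes at most 62.5 mm and 10.7 degrees, less where a joint would pass 70% of its speed; a pose out of reach is approached as far as the arm can. A call with a gripper value outside its range is refused whole. The fingers move at their own pace and stop on an object; "grip_force" is the grip in N (left out, the last holds). Time passes only in rows, so rows that repeat a pose let the fingers close. It gives the time, the measured TCP pose, the force and the opening at its end, in the units of the state.
- r.read_state(): the state, without advancing time (a new reading comes with each control period).
- r.camera(name): name is "side" or "top"; returns the picture (420x560x3 uint8, blue, green, red); there is no depth.
- r.camera_info(name): a dict with "fx", "fy", "cx", "cy" (pixels), "origin" and "rotation" of the camera in the world. Camera axes: x right, y down, z forward; pixel columns grow to the right and rows downward; lengths in m; the calibration is good to about 2 mm. A picture is of the moment at which its call begins. camera_info takes no time and is no camera call.
- r.close_job(): hands the job in, once; it reports no verdict.
The state is a dict: "time": time; "joint_positions": joint angles; "joint_vel": joint speeds; "joint_torque": joint torques, N m; "ee_pos": TCP position; "eef_rot": TCP orientation; "ft_force": force on the tool from outside, world axes, zero at the start; "torque": the same for the moment, N m; "width": finger opening in m.
Only numpy, scipy, OpenCV 4.12 (cv2) and the standard library are available. Lean on these libraries where they do the work, as an engineer would, in place of code of your own. Each camera call takes 0.05 s, during which the arm holds its last target.

## Working session

There is one attempt and no reset: what is moved stays moved. The work goes in short steps, Python scripts to look and compute and a tool call to move; the robot and the scene stay as the last step left them, time stands still between calls to the robot, and variables do not carry over. Pictures are saved under pics/ and viewed, and the job is handed in when it is done.

Besides the shell and the picture viewer there is one more tool, called after "Call:" by a JSON object that holds its "method" and its "body". carry_out: Moves the arm, as the interface text tells. Its arguments: {"type":"object","properties":{"commands":{"type":"array"},"grip_force":{"type":"number"}},"required":["commands"]}

```bash
mkdir -p pics; python3 - <<'E'
from bench import r
import cv2
for n in("side","top"):
    cv2.imwrite(f"pics/{n}0.png",r.camera(n)); print(n,r.camera_info(n))
s=r.read_state()
for k,v in s.items(): print(k,v)
E
```

```text
side {'fx': 480.27287609070703, 'fy': 480.27287609070703, 'cx': 283.84665316017964, 'cy': 204.01236400693682, 'origin': array([ 0.11031056, -0.67985775,  1.06114277]), 'rotation': array([ 0.90385836, -0.25874254,  0.09527327, -0.32713202])}
top {'fx': 538.8161269457347, 'fy': 538.8161269457347, 'cx': 281.3119989180815, 'cy': 207.0274379638632, 'origin': array([0.33865174, 0.00493222, 1.72926239]), 'rotation': array([-0.69954606,  0.71201031, -0.03777236,  0.04743288])}
time 0.1
joint_positions [ 1.17539836  0.33281608 -0.06469095  1.4608227   0.02160894  1.34990569
 -0.08846988]
joint_vel [ 1.18758709e-03 -2.72596435e-03  1.68447542e-05 -3.05208025e-03
  8.60437879e-04 -2.54277512e-06 -1.06771818e-04]
joint_torque [ 1.11017336e-03 -6.24548006e+01  2.42992979e-02 -3.90714097e+01
 -6.14622189e-02  3.66440148e-02  6.70612894e-05]
ee_pos [ 0.22750711 -0.58176347  0.22184539]
eef_rot [ 8.25911988e-01 -5.63798717e-01 -5.36943851e-04 -3.25852797e-04]
ft_force [ 1.12949694  0.61627003 -0.66140052]
torque [-0.01059078  0.00594295 -0.01550281]
width 0.08688669871951732
```

View pics/side0.png

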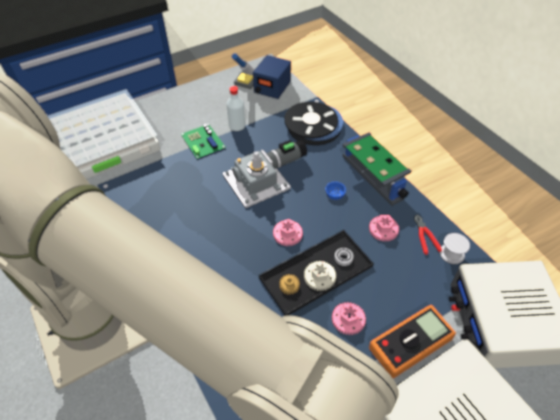

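View pics/top0.png

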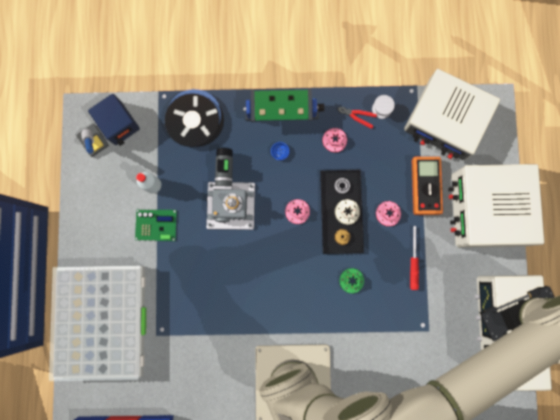

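The ivory wheel is in the middle of the tray, at about (347,211) in the top view and (320,275) in the side view. The gearmotor shaft is at about (232,203) in top and (258,162) in side. I'll zoom in on both.

```bash
cat > h.py <<'E'
import numpy as np, cv2
from scipy.spatial.transform import Rotation as R
from bench import r
def cam(n):
    i=r.camera_info(n); M=R.from_quat(i['rotation']).as_matrix(); K=np.array([[i['fx'],0,i['cx']],[0,i['fy'],i['cy']],[0,0,1]]); return K,M,np.array(i['origin'])
def ray(n,u,v):
    K,M,o=cam(n); d=M@np.linalg.solve(K,[u,v,1.]); return o,d/np.linalg.norm(d)
def onz(n,u,v,z):
    o,d=ray(n,u,v); return o+d*(z-o[2])/d[2]
def proj(n,p):
    K,M,o=cam(n); q=K@(M.T@(np.array(p)-o)); return q[:2]/q[2]
def tri(us,ut):
    (a,d),(b,e)=ray('side',*us),ray('top',*ut)
    s,t=np.linalg.lstsq(np.c_[d,-e],b-a,rcond=None)[0]; p,q=a+s*d,b+t*e
    return (p+q)/2,np.linalg.norm(p-q)
def crop(img,c,w,h,s,fn):
    x,y=int(c[0]-w/2),int(c[1]-h/2)
    cv2.imwrite(fn,cv2.resize(img[y:y+h,x:x+w],None,fx=s,fy=s,interpolation=cv2.INTER_CUBIC)); print(fn,'origin',x,y)
E
python3 - <<'E'
from h import *
s=cv2.imread('pics/side0.png');t=cv2.imread('pics/top0.png')
crop(t,(347,211),50,50,10,'pics/tw.png');crop(t,(232,203),60,60,10,'pics/tm.png')
crop(s,(320,272),60,50,10,'pics/sw.png');crop(s,(258,170),70,60,10,'pics/sm.png')
print(onz('top',347,211,.042),onz('side',320,270,.042),onz('top',232,203,.12),onz('side',258,160,.12))
E
```

```text
pics/tw.png origin 322 186
pics/tm.png origin 202 173
pics/sw.png origin 290 247
pics/sm.png origin 223 140
[ 0.52686807 -0.18013365  0.042     ] [ 0.52677733 -0.18844369  0.042     ] [0.548821   0.17380843 0.12      ] [0.55221851 0.15656278 0.12      ]
```

View pics/tw.png

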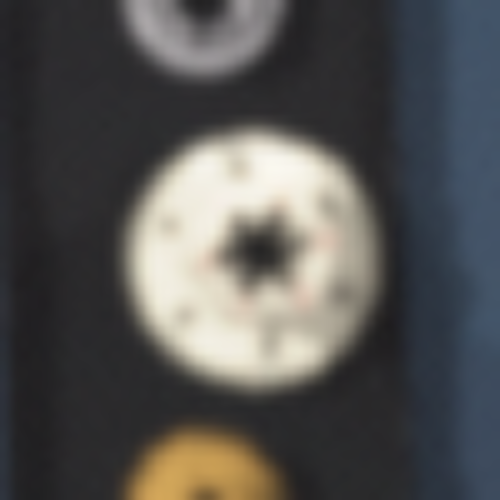

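View pics/tm.png

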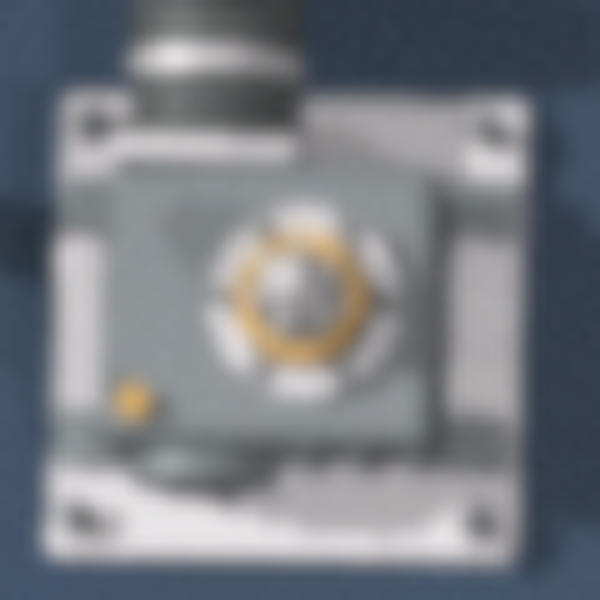

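View pics/sw.png

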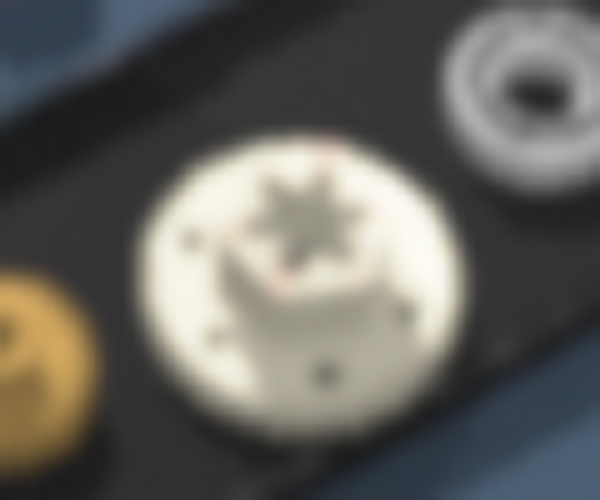

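View pics/sm.png

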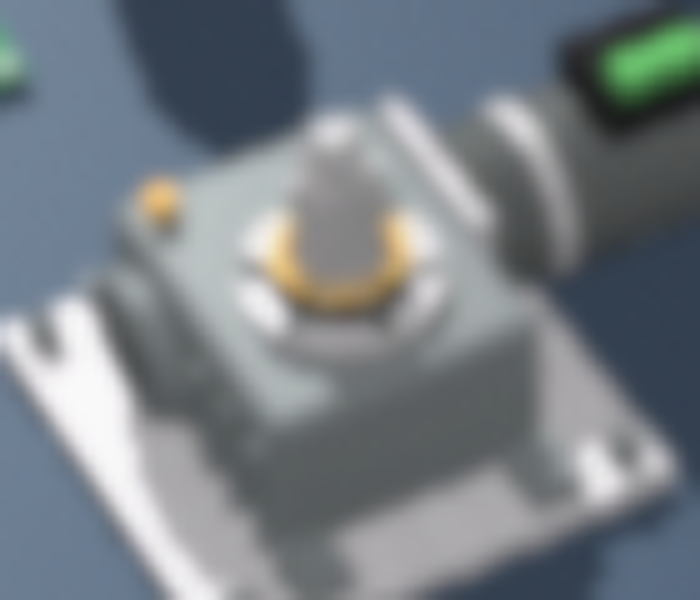

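```bash
python3 - <<'E'
from h import *
for n,c in(('top',(232,202)),('side',(257,162))):
    a=np.mean([r.camera(n).astype(np.float32) for _ in range(6)],axis=0)
    np.save(f'pics/{n}avg.npy',a)
    x,y=c[0]-13,c[1]-13
    z=a[y:y+26,x:x+26]; print(n,x,y,z.min(),z.max())
    z=cv2.resize(z,None,fx=22,fy=22,interpolation=cv2.INTER_LANCZOS4)
    z=np.clip((z-z.min())/(z.max()-z.min())*255,0,255)
    cv2.imwrite(f'pics/{n}shaft.png',z)
print(r.read_state()['time'])
E
```

```text
top 219 189 80.5 220.0
side 244 149 51.0 241.0
0.7[ WARN:0@23.724] global loadsave.cpp:1063 imwrite_ Unsupported depth image for selected encoder is fallbacked to CV_8U.
```

View pics/topshaft.png

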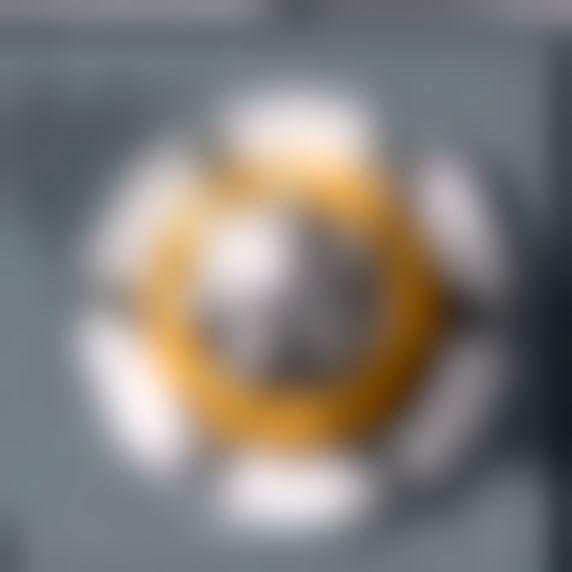

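View pics/sideshaft.png

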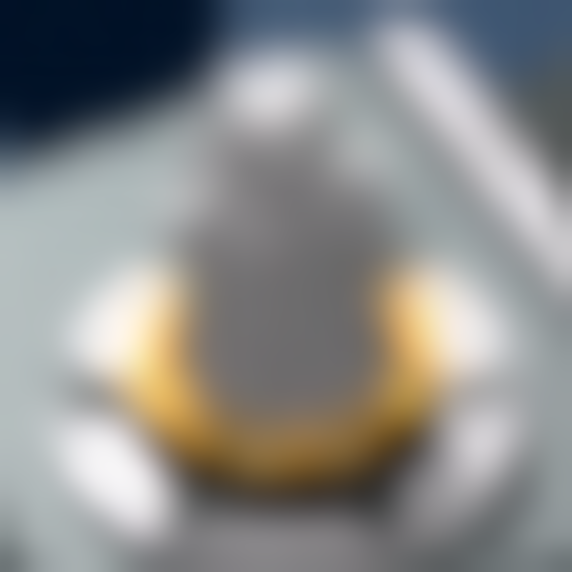

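```bash
cat > fit.py <<'E'
from h import *
from scipy.optimize import minimize
SS=8
def star(phi,w,ri,ro):   # outline of core radius ri with 6 ribs width w out to ro
    pts=[]
    for k in range(6):
        a=phi+k*np.pi/3; d=np.array([np.cos(a),np.sin(a)]); n=np.array([-d[1],d[0]])
        x0=np.sqrt(ri**2-w*w/4)
        pts+=[d*x0-n*w/2,d*ro-n*w/2,d*ro+n*w/2,d*x0+n*w/2]
        b=np.arcsin(w/2/ri)
        for t in np.linspace(a+b,a+np.pi/3-b,6)[1:-1]: pts.append(ri*np.array([np.cos(t),np.sin(t)]))
    return np.array(pts)
def circ(rad): t=np.linspace(0,2*np.pi,60,endpoint=False); return rad*np.c_[np.cos(t),np.sin(t)]
def P(n,K,M,o,xy,c,z,org):
    p=np.c_[xy+c,np.full(len(xy),z)]; q=(p-o)@M@K.T; uv=q[:,:2]/q[:,2:]
    return ((uv-org+.5)*SS*16-8).round().astype(np.int32)
def render_shaft(n,c,phi,org,N,bl,zz=0):
    K,M,o=cam(n); m=np.zeros((N*SS,N*SS),np.float32)
    f=lambda xy,z,v,cv: cv2.fillPoly(m,[P(n,K,M,o,xy,c,z+zz,org)],v,shift=4)
    f(circ(.0205),.083,1.,0)
    for z in np.arange(.083,.1145,.001): f(star(phi,.0046,.009,.014 if z<.112 else .013),z,0.,0)
    for z in np.arange(.114,.131,.001): f(circ(.008),z,0.,0)
    m=cv2.GaussianBlur(m,(0,0),bl*SS); return cv2.resize(m,(N,N),interpolation=cv2.INTER_AREA)
E
python3 - <<'E'
from fit import *
N=22
# rough centre: gold centroid
for n in('top','side'):
    a=np.load(f'pics/{n}avg.npy'); c0=(232,202) if n=='top' else (257,165)
    org=np.array([c0[0]-N//2,c0[1]-N//2]); z=a[org[1]:org[1]+N,org[0]:org[0]+N]
    sat=(z[...,2]-z[...,0])/(z.sum(2)/3+10)
    def cost(p,phi,ret=False):
        m=render_shaft(n,p[:2],phi,org,N,abs(p[2])+.1)
        A=np.c_[m.ravel(),np.ones(N*N)]; x,*_=np.linalg.lstsq(A,sat.ravel(),rcond=None)
        e=((A@x-sat.ravel())**2).mean()
        return e
    st=np.array([.55,.165,.8]); 
    for phi0 in [0]:
        st=minimize(cost,st,(0.3,),method='Nelder-Mead',options=dict(initial_simplex=st+np.array([[0,0,0],[.008,0,0],[0,.008,0],[0,0,.3]]),maxiter=150)).x
    for d in range(0,60,5):
        q=minimize(cost,st,(np.radians(d),),method='Nelder-Mead',options=dict(initial_simplex=st+np.array([[0,0,0],[.002,0,0],[0,.002,0],[0,0,.1]]),maxiter=60))
        print(n,d,q.x.round(4),q.fun*1e4)
E
```

```text
top 0 [0.5554 0.1781 0.9105] 10.734662634367426
top 5 [0.5554 0.1781 0.8999] 11.336203446300155
top 10 [0.5554 0.1782 0.9002] 11.576669954924352
top 15 [0.5552 0.1781 0.9292] 11.825541953645194
top 20 [0.5552 0.178  0.9016] 12.304770370563075
top 25 [0.5552 0.178  0.8963] 12.153491893180838
top 30 [0.5552 0.1782 0.8838] 11.705618671741398
top 35 [0.5553 0.1782 0.8786] 11.40477443716255
top 40 [0.5555 0.1782 0.8766] 11.328550031748367
top 45 [0.5554 0.1781 0.8738] 10.964892023912997
top 50 [0.5555 0.1783 0.8628] 10.663191204717702
top 55 [0.5552 0.178  0.9007] 10.694246886694321
side 0 [0.5556 0.1734 0.9277] 12.529934123118212
side 5 [0.5556 0.1733 0.9306] 12.805751590627585
side 10 [0.5555 0.1737 0.9064] 13.935325557756391
side 15 [0.5558 0.1737 0.9358] 14.673108509275764
side 20 [0.5558 0.1737 0.9245] 14.674938479443721
side 25 [0.5557 0.1737 0.908 ] 14.249721849795222
side 30 [0.5558 0.1737 0.8917] 13.211766765295806
side 35 [0.5557 0.1738 0.9058] 13.45796046891284
side 40 [0.5557 0.1737 0.9103] 13.672005592597214
side 45 [0.5557 0.1737 0.9171] 13.965487028127844
side 50 [0.5558 0.1738 0.9228] 13.67398390826194Traceback (most recent call last):
  File "<stdin>", line 17, in <module>
    res = _minimize_neldermead(fun, x0, args, callback, bounds=bounds,
                               **options)
    fsim[j] = func(sim[j])
              ~~~~^^^^^^^^
    fx = function(np.copy(x), *(wrapper_args + args))
  File "<stdin>", line 9, in cost
  File "fit.py", line 18, in render_shaft
    K,M,o=cam(n); m=np.zeros((N*SS,N*SS),np.float32)
          ~~~^^^
  File "h.py", line 5, in cam
    i=r.camera_info(n); M=R.from_quat(i['rotation']).as_matrix(); K=np.array([[i['fx'],0,i['cx']],[0,i['fy'],i['cy']],[0,0,1]]); return K,M,np.array(i['origin'])
ValueError: time passes only in moves, steps and waits
```

```bash
python3 - <<'E'
import pickle
from bench import r
pickle.dump({n:r.camera_info(n) for n in('side','top')},open('caminfo.pkl','wb'))
E
sed -i 's/i=r.camera_info(n);/i=CI[n];/; s/^from bench import r/import pickle; CI=pickle.load(open("\.\/caminfo.pkl","rb"))/' h.py
cat > ana.py <<'E'
from fit import *
def polar(a,n,c,z,rads,N=360):
    K,M,o=cam(n); t=np.radians(np.arange(N)); out=[]
    for q in rads:
        p=np.c_[c[0]+q*np.cos(t),c[1]+q*np.sin(t),np.full(N,z)]; u=(p-o)@M@K.T; u=u[:,:2]/u[:,2:]
        out.append(cv2.remap(a.astype(np.float32),u[:,0].astype(np.float32),u[:,1].astype(np.float32),cv2.INTER_CUBIC))
    return np.array(out)  # r,t,3
def six(s): # angle(deg) of max mod 60 and amplitude
    t=np.radians(np.arange(len(s))); f=(s*np.exp(-6j*t)).mean()*2
    return np.degrees(-np.angle(f)/6)%60,abs(f),s.mean()
E
python3 - <<'E'
from ana import *
for n,c in(('top',(.5554,.1781)),('side',(.5557,.1736))):
    a=np.load(f'pics/{n}avg.npy')
    print(n,proj(n,[*c,.083]))
    for z,rr in((.074,(.022,.024,.026,.028,.030)),):
        p=polar(a,n,c,z,rr)
        for q,x in zip(rr,p): print(z,q,'gray max ang',six(x.mean(1)))
    # gearmotor direction: motor
for n in('top','side'):
    a=np.load(f'pics/{n}avg.npy') 
    print(proj(n,[.5554,.178,.074]),proj(n,[.6554,.178,.074]))
E
```

```text
top [231.86443703 202.44099594]Traceback (most recent call last):
  File "<stdin>", line 7, in <module>
  File "ana.py", line 9, in six
    t=np.radians(np.arange(len(s))); f=(s*np.exp(-6j*t)).mean()*2
                                        ~^~~~~~~~~~~~~~
ValueError: operands could not be broadcast together with shapes (360,3) (360,)
```

```bash
sed -i 's/return np.array(out)  # r,t,3/return np.array(out).reshape(len(rads),N,3)/' ana.py
python3 - <<'E'
from ana import *
for n,c in(('top',(.5554,.1781)),('side',(.5557,.1736))):
    a=np.load(f'pics/{n}avg.npy')
    rr=(.022,.024,.026,.028,.030)
    for q,x in zip(rr,polar(a,n,c,.074,rr)): print(n,q,'white max ang',np.round(six(x.mean(1)),1))
    rr=(.010,.012,.014,.016)
    for z in(.083,):
      for q,x in zip(rr,polar(a,n,c,z,rr)): print(n,z,q,'gold max ang',np.round(six(100*(x[:,2]-x[:,0])/(x.mean(1)+10)),1))
E
```

```text
top 0.022 white max ang [ 56.8  16.4 165.5]
top 0.024 white max ang [ 57.4  21.2 173.6]
top 0.026 white max ang [ 57.8  22.  176. ]
top 0.028 white max ang [ 58.   18.5 170.8]
top 0.03 white max ang [ 58.4  12.2 159.5]
top 0.083 0.01 gold max ang [36.9  0.4  6.2]
top 0.083 0.012 gold max ang [49.1  0.8 15.1]
top 0.083 0.014 gold max ang [44.1  1.2 27.4]
top 0.083 0.016 gold max ang [42.   1.1 37.2]
side 0.022 white max ang [1.000e-01 1.460e+01 1.662e+02]
side 0.024 white max ang [  0.2  15.7 175.7]
side 0.026 white max ang [  0.3  13.9 179.4]
side 0.028 white max ang [ 59.7  10.4 177.4]
side 0.03 white max ang [ 58.6   5.8 171.4]
side 0.083 0.01 gold max ang [10.   0.1  9.6]
side 0.083 0.012 gold max ang [ 0.7  0.8 18.3]
side 0.083 0.014 gold max ang [ 2.6  1.5 27.8]
side 0.083 0.016 gold max ang [ 2.8  3.3 33.5]
```

```bash
python3 - <<'E'
from ana import *
N=22
for n in('top','side'):
    a=np.load(f'pics/{n}avg.npy'); c0=(232,202) if n=='top' else (257,165)
    org=np.array([c0[0]-N//2,c0[1]-N//2]); z=a[org[1]:org[1]+N,org[0]:org[0]+N]
    sat=(z[...,2]-z[...,0])/(z.sum(2)/3+10)
    def cost(p,phi):
        m=render_shaft(n,p[:2],phi,org,N,abs(p[2])+.1)
        A=np.c_[m.ravel(),np.ones(N*N)]; x,*_=np.linalg.lstsq(A,sat.ravel(),rcond=None)
        return ((A@x-sat.ravel())**2).mean()
    st=np.array([.5555,.178 if n=='top' else .1736,.8]) 
    out=[]
    for d in range(0,60,4):
        q=minimize(cost,st,(np.radians(d),),method='Nelder-Mead',options=dict(initial_simplex=st+np.array([[0,0,0],[.002,0,0],[0,.002,0],[0,0,.1]]),maxiter=60)); out.append((d,round(q.fun*1e4,2)))
    print(n,out)
# wheel
for n in('top','side'):
    a=np.load(f'pics/{n}avg.npy'); gray=a.mean(2); 
    c0=(347,211) if n=='top' else (320,272)
    z=a[c0[1]-20:c0[1]+20,c0[0]-20:c0[0]+20]
    zz=cv2.resize(z,None,fx=14,fy=14,interpolation=cv2.INTER_LANCZOS4); cv2.imwrite(f'pics/{n}wheel2.png',np.clip(zz,0,255).astype(np.uint8))
    # star fit: dark hole
    K,M,o=cam(n); N2=16; 
    uc=proj(n,[.5268,-.180,.042]) if n=='top' else np.array([320,269.])
    org=(uc-N2/2).round().astype(int); g=gray[org[1]:org[1]+N2,org[0]:org[0]+N2]
    print(n,org)
    def ren(p,phi):
        m=np.zeros((N2*SS,N2*SS),np.float32)
        f=lambda xy,z,v: cv2.fillPoly(m,[P(n,K,M,o,xy,p[:2],z,org)],v,shift=4)
        b=star(phi+np.pi/6,.0036,.010,.015) # ribs point inwards -> build hole
        pts=[]
        for k in range(6):
            al=phi+k*np.pi/3+np.pi/6 # inner spline centre direction
            h=.0018
            pts+=[(t,.015) for t in np.linspace(al-np.pi/3+np.arcsin(h/.015),al-np.arcsin(h/.015),6)]
            pts+=[(al-np.arcsin(h/.010),.010),(al+np.arcsin(h/.010),.010)]
        pts=np.array([[q*np.cos(t),q*np.sin(t)] for t,q in pts])
        f(pts,.042,1.)
        m=cv2.GaussianBlur(m,(0,0),(abs(p[2])+.1)*SS); return cv2.resize(m,(N2,N2),interpolation=cv2.INTER_AREA)
    w=np.ones((N2,N2))
    yy,xx=np.mgrid[:N2,:N2]
    def cost(p,phi):
        m=ren(p,phi); u=proj(n,[p[0],p[1],.042])-org; ww=(np.hypot(xx-u[0],yy-u[1])<7)
        A=np.c_[m[ww],np.ones(ww.sum())]; x,*_=np.linalg.lstsq(A,g[ww],rcond=None); return ((A@x-g[ww])**2).mean()
    st=np.array([*onz(n,*uc,.042)[:2],.8]); out=[]
    st=minimize(cost,st,(0,),method='Nelder-Mead',options=dict(initial_simplex=st+np.array([[0,0,0],[.004,0,0],[0,.004,0],[0,0,.2]]))).x
    for d in range(0,60,5):
        q=minimize(cost,st,(np.radians(d),),method='Nelder-Mead',options=dict(initial_simplex=st+np.array([[0,0,0],[.002,0,0],[0,.002,0],[0,0,.1]]),maxiter=80)); out.append((d,q.x.round(4).tolist(),round(q.fun,1)))
    for x in out: print(n,*x)
E
```

```text
top [(0, np.float64(10.73)), (4, np.float64(10.87)), (8, np.float64(11.4)), (12, np.float64(11.77)), (16, np.float64(11.98)), (20, np.float64(12.08)), (24, np.float64(12.01)), (28, np.float64(11.94)), (32, np.float64(11.79)), (36, np.float64(11.39)), (40, np.float64(11.35)), (44, np.float64(10.87)), (48, np.float64(10.64)), (52, np.float64(10.74)), (56, np.float64(10.65))]
side [(0, np.float64(12.56)), (4, np.float64(12.56)), (8, np.float64(13.34)), (12, np.float64(14.56)), (16, np.float64(14.95)), (20, np.float64(14.76)), (24, np.float64(14.3)), (28, np.float64(13.69)), (32, np.float64(13.06)), (36, np.float64(13.34)), (40, np.float64(13.72)), (44, np.float64(13.91)), (48, np.float64(13.98)), (52, np.float64(13.29)), (56, np.float64(13.12))]
top [339 203]
top 0 [0.5271, -0.1819, 2.4207] 306.7
top 5 [0.5272, -0.1819, 2.4126] 307.5
top 10 [0.5274, -0.1822, 2.3672] 305.9
top 15 [0.5272, -0.1819, 2.4099] 305.6
top 20 [0.5272, -0.1819, 2.3877] 305.9
top 25 [0.5271, -0.1819, 2.3837] 305.4
top 30 [0.5272, -0.1819, 2.4079] 307.5
top 35 [0.5271, -0.1818, 2.3994] 306.8
top 40 [0.5272, -0.182, 2.3979] 306.1
top 45 [0.5272, -0.1819, 2.3959] 306.0
top 50 [0.5271, -0.1819, 2.4176] 307.2
top 55 [0.5271, -0.1818, 2.452] 308.0
side [312 261]
side 0 [0.5283, -0.186, 2.7378] 139.9
side 5 [0.5283, -0.186, 2.9687] 139.1
side 10 [0.5283, -0.1859, 2.8284] 140.0
side 15 [0.5283, -0.186, 2.7559] 140.7
side 20 [0.5282, -0.1859, 2.8126] 138.2
side 25 [0.5282, -0.1859, 2.5116] 136.9
side 30 [0.5282, -0.1859, 2.58] 135.7
side 35 [0.5283, -0.1859, 1.1038] 121.4
side 40 [0.5282, -0.1859, 1.0689] 119.4
side 45 [0.5283, -0.186, 2.7167] 138.1
side 50 [0.5282, -0.1859, 2.6621] 136.1
side 55 [0.5282, -0.1859, 2.8107] 138.0
```

View pics/topwheel2.png

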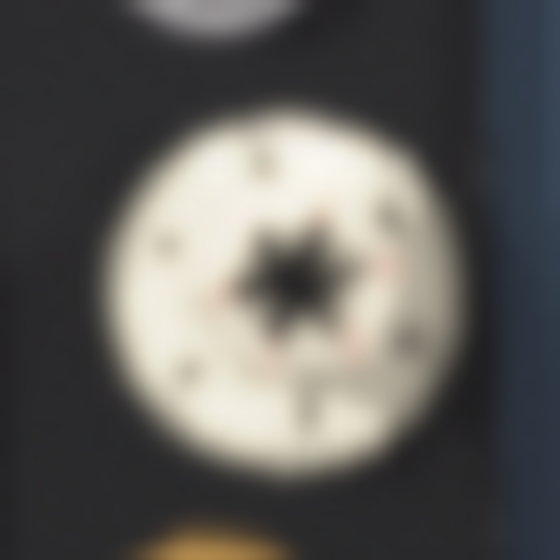

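View pics/sidewheel2.png

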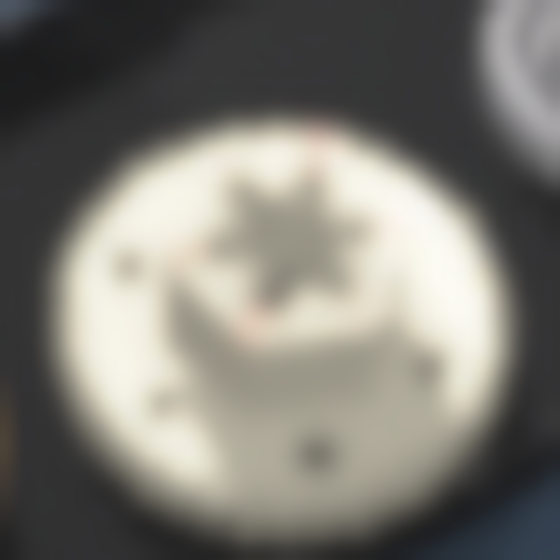

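```bash
python3 - <<'E'
from ana import *
for n,c in(('top',(.5272,-.1819)),('side',(.5282,-.186))):
    a=np.load(f'pics/{n}avg.npy')
    # refine centre: dark centroid in radius 15mm in plane
    c=np.array(c)
    for it in range(6):
        g=np.linspace(-.015,.015,41); X,Y=np.meshgrid(g,g); ok=np.hypot(X,Y)<.015
        K,M,o=cam(n); p=np.c_[c[0]+X[ok],c[1]+Y[ok],np.full(ok.sum(),.042)]; u=(p-o)@M@K.T; u=(u[:,:2]/u[:,2:]).astype(np.float32)
        v=cv2.remap(a.astype(np.float32).mean(2),u[:,0],u[:,1],cv2.INTER_CUBIC).ravel(); w=np.clip(v.max()*.9-v,0,None)
        c=c+np.array([(w*X[ok]).sum(),(w*Y[ok]).sum()])/w.sum()
    print(n,c.round(4),proj(n,[*c,.042]).round(1))
    rr=(.009,.010,.011,.012,.013,.014,.015,.016,.0175,.019)
    for q,x in zip(rr,polar(a,n,c,.042,rr)): print(q,'dark groove',np.round(six(-x.mean(1)),1),'red',np.round(six(100*(x[:,2]-x[:,1])/(x.mean(1))),1))
    # disc outline
    rr=(.030,.033)
    for q,x in zip(rr,polar(a,n,c,.016,rr)): print(q,'holes',np.round(six(-x.mean(1)),1))
E
```

```text
top [ 0.5276 -0.1822] [347.7 210.8]
0.009 dark groove [  37.1    8.3 -110.7] red [41.   0.3  5. ]
0.01 dark groove [  36.8   11.7 -125.1] red [39.8  0.5  5.1]
0.011 dark groove [  37.2   14.2 -140.1] red [39.   0.7  5.2]
0.012 dark groove [  37.5   16.2 -155.5] red [38.6  1.   5.3]
0.013 dark groove [  37.4   17.5 -170. ] red [38.4  1.4  5.4]
0.014 dark groove [  37.7   17.  -183.5] red [38.5  1.7  5.3]
0.015 dark groove [  38.3   15.2 -195.5] red [38.8  2.   5.2]
0.016 dark groove [  38.6   13.3 -204.9] red [39.   2.3  5. ]
0.0175 dark groove [  39.6    9.  -213.5] red [39.6  2.5  4.7]
0.019 dark groove [  41.3    5.1 -216.7] red [40.2  2.3  4.4]
0.03 holes [   5.4   16.4 -207.8]
0.033 holes [   3.8   12.7 -206.4]
side [ 0.5283 -0.1863] [320.  269.1]
0.009 dark groove [  37.8    6.  -162.7] red [45.4  0.1  3. ]
0.01 dark groove [  38.1    8.9 -170.5] red [40.7  0.2  3.1]
0.011 dark groove [  38.1   11.9 -178.8] red [37.1  0.3  3.2]
0.012 dark groove [  37.4   14.7 -187.4] red [36.2  0.6  3.3]
0.013 dark groove [  37.5   15.9 -196.6] red [36.5  1.1  3.4]
0.014 dark groove [  37.2   15.5 -204.9] red [36.9  1.6  3.4]
0.015 dark groove [  36.9   13.7 -212.4] red [36.9  1.9  3.3]
0.016 dark groove [  36.9   11.2 -218.4] red [36.8  2.   3.1]
0.0175 dark groove [  37.2    6.1 -222.6] red [36.5  1.8  2.9]
0.019 dark groove [  37.5    1.4 -221.6] red [36.5  1.6  2.9]
0.03 holes [   1.8   12.1 -209.7]
0.033 holes [  54.     6.9 -218.5]
```

```bash
cat > go.py <<'E'
import sys, numpy as np
from scipy.spatial.transform import Rotation as R
from bench import r
def go(p,yaw,q=1):
    s=r.read_state(); R0=R.from_quat(s['eef_rot']); e=np.array(s['ee_pos'])
    x=np.array([np.cos(yaw),np.sin(yaw),0]); z=np.array([0,0,-1.]); T=R.from_matrix(np.c_[x,np.cross(z,x),z])
    d=R0.inv().apply(np.array(p)-e)/.025; w=np.degrees((R0.inv()*T).as_rotvec())/5
    X=R0.as_matrix()
    print('t',s['time'],'tcp',e.round(4),'yaw',np.degrees(np.arctan2(X[1,0],X[0,0])).round(2),'tilt',X[:,2].round(4),'F',np.round(s['ft_force'],2),'w',round(s['width'],4))
    print('shift',d.round(3),'turn',w.round(3)); return d,w
if __name__=='__main__':
    a=list(map(float,sys.argv[1:])); go(a[:3],np.radians(a[3]))
E
python3 go.py .528 -.184 .12 -52
```

```text
t 0.7 tcp [ 0.2276 -0.5821  0.2226] yaw -68.64 tilt [ 1.e-04 -1.e-04 -1.e+00] F [-0.45 -0.33 -0.5 ] w 0.0869
shift [-10.455 -16.988   4.103] turn [-0.000e+00 -1.000e-03 -3.329e+00]
```

Call:
{"method": "carry_out", "body": {"commands": [[[60,-1,-1.7,0.3,0,0,-0.3],[60,-2.2,-3.6,0.7,0,0,-0.7],[60,-3.4,-5.5,1.1,0,0,-1.1],[60,-4.6,-7.5,1.6,0,0,-1.5],[60,-5.8,-9.4,2.1,0,0,-1.9],[60,-7,-11.4,2.6,0,0,-2.3],[60,-8.2,-13.3,3.1,0,0,-2.7],[60,-9.3,-15.1,3.5,0,0,-3],[60,-10,-16.3,3.8,0,0,-3.2],[60,-10.45,-17,4.1,0,0,-3.33],[60,-10.45,-17,4.1,0,0,-3.33],[60,-10.45,-17,4.1,0,0,-3.33]]], "grip_force": 30}}

```text
time: 2.2
ee_pos: [0.5276, -0.1857, 0.1202]
eef_rot: [0.898, -0.439, 0.0, 0.0]
ft_force: [0.6, -0.3, 0.6]
width: 0.0666
```

```bash
python3 - <<'E'
from h import *
from go import *
go((.528,-.184,.12),np.radians(-52))
for n in('top','side'):
    a=r.camera(n); cv2.imwrite(f'pics/{n}1.png',a); crop(a,proj(n,(.528,-.184,.09)),70,56,10,f'pics/{n}1c.png')
    print(n,'tcp proj',proj(n,r.read_state()['ee_pos']))
E
```

```text
t 2.2 tcp [ 0.5276 -0.1857  0.1202] yaw -52.12 tilt [-3.e-04 -9.e-04 -1.e+00] F [ 0.63 -0.26  0.6 ] w 0.0666
shift [-0.045 -0.054  0.008] turn [ 0.009 -0.006 -0.023]
pics/top1c.png origin 314 180
top tcp proj [351.67507005 207.75997545]
pics/side1c.png origin 285 229
side tcp proj [321.70598634 251.20432093]
```

View pics/top1c.png

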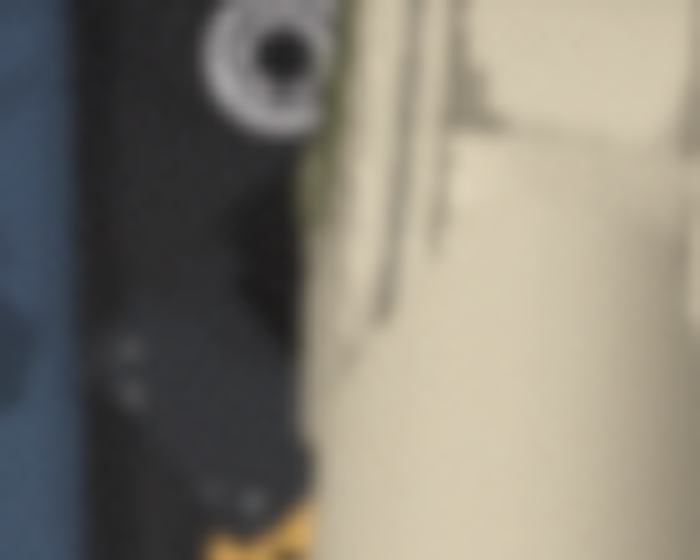

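View pics/side1c.png

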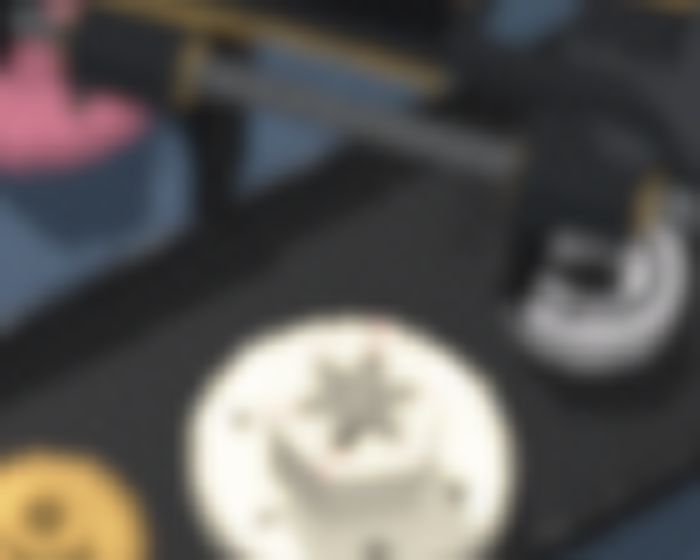

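```bash
python3 - <<'E'
from h import *
a=cv2.imread('pics/side1.png'); 
u=proj('side',(.5276,-.1857,.1202)); x,y=280,225
z=cv2.resize(a[y:y+50,x:x+72],None,fx=11,fy=11,interpolation=cv2.INTER_CUBIC); z=(np.clip(z/255.,0,1)**.45*255).astype(np.uint8)
import math
yaw=math.radians(-52.1)
for s in(-1,1):
  for b in(-1,1):
   for zt in(.1202,.1502):
    p=np.array([.5276,-.1857,zt])+s*.0333*np.array([math.cos(yaw),math.sin(yaw),0])+b*.0095*np.array([-math.sin(yaw),math.cos(yaw),0])
    q=((proj('side',p)-[x,y]+.5)*11).astype(int); cv2.circle(z,tuple(map(int,q)),3,(0,0,255),-1)
cv2.imwrite('pics/side1g.png',z)
E
```

```text
(no output)
```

View pics/side1g.png

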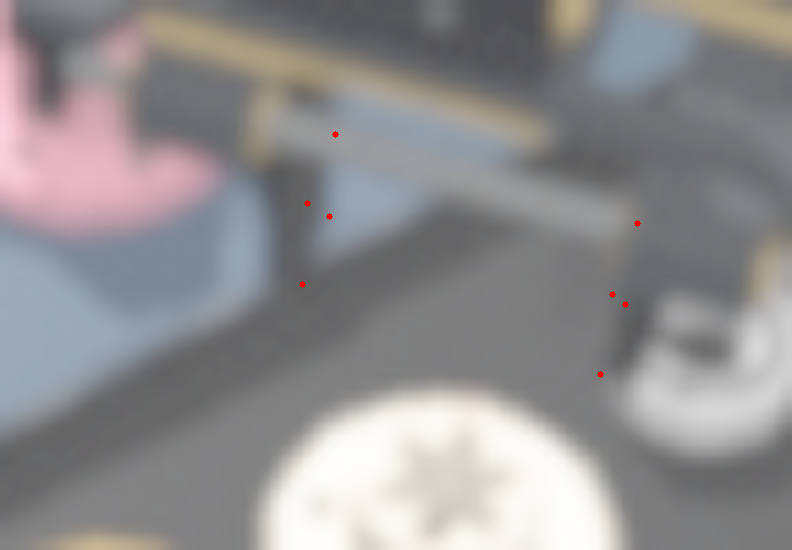

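Call:
{"method": "carry_out", "body": {"commands": [[[60,-0.05,-0.05,0.8,0,0,0],[60,-0.05,-0.05,1.8,0,0,0],[60,-0.05,-0.05,2.8,0,0,0],[60,-0.05,-0.05,3.5,0,0,0],[60,-0.05,-0.05,3.9,0,0,0],[60,-0.05,-0.05,4.05,0,0,0],[60,-0.05,-0.05,4.05,0,0,0],[100,-0.05,-0.05,4.05,0,0,0],[255,-0.05,-0.05,4.05,0,0,0],[255,-0.05,-0.05,4.05,0,0,0],[255,-0.05,-0.05,4.05,0,0,0],[255,-0.05,-0.05,4.05,0,0,0]]], "grip_force": 30}}

```text
time: 3.8
ee_pos: [0.5281, -0.1842, 0.0194]
eef_rot: [0.898, -0.439, 0.001, 0.0]
ft_force: [-0.0, -1.2, 2.4]
width: 0.0396
```

```bash
python3 - <<'E'
from h import *
from go import *
go((.528,-.184,.12),np.radians(-52))
for n in('side',):
    a=r.camera(n); cv2.imwrite(f'pics/{n}2.png',a); crop(a,proj(n,(.528,-.184,.03)),70,56,10,f'pics/{n}2c.png')
E
```

```text
t 3.8 tcp [ 0.5281 -0.1842  0.0194] yaw -52.14 tilt [ 6.0e-04 -1.2e-03 -1.0e+00] F [-0.04 -1.21  2.44] w 0.0396
shift [-6.000e-03 -1.000e-03 -4.025e+00] turn [ 0.003 -0.015 -0.029]
pics/side2c.png origin 284 243
```

View pics/side2c.png

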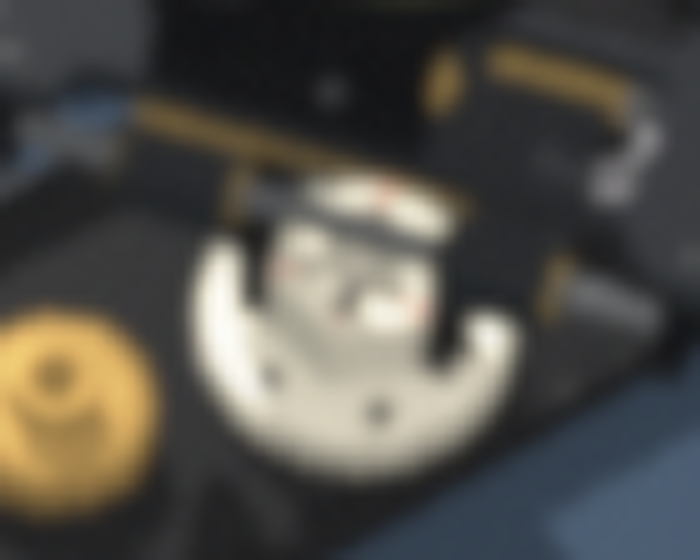

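```bash
python3 go.py .5281 -.1842 .19 -52.14;  python3 go.py .5557 .1759 .19 -31.5
```

```text
t 3.85 tcp [ 0.5282 -0.1842  0.0194] yaw -52.14 tilt [ 6.0e-04 -1.2e-03 -1.0e+00] F [0.21 0.4  2.11] w 0.0397
shift [ 7.000e-03  3.000e-03 -6.825e+00] turn [ 0.003 -0.015 -0.   ]
t 3.85 tcp [ 0.5282 -0.1842  0.0194] yaw -52.14 tilt [ 6.0e-04 -1.2e-03 -1.0e+00] F [0.21 0.4  2.11] w 0.0397
shift [-10.688  -9.709  -6.841] turn [ 0.005 -0.014 -4.128]
```

Call:
{"method": "carry_out", "body": {"commands": [[[255,0,0,-0.5,0,0,0],[255,0,0,-1.5,0,0,0],[255,0,0,-3,0,0,0],[255,0,0,-4.8,0,0,0],[255,-0.8,-0.7,-6.2,0,0,-0.3],[255,-2.2,-2,-6.8,0,0,-0.8],[255,-3.7,-3.4,-6.84,0,0,-1.4],[255,-5.2,-4.7,-6.84,0,0,-2],[255,-6.7,-6.1,-6.84,0,0,-2.6],[255,-8.2,-7.5,-6.84,0,0,-3.2],[255,-9.5,-8.6,-6.84,0,0,-3.7],[255,-10.3,-9.4,-6.84,0,0,-4]]], "grip_force": 30}}

```text
time: 5.35
ee_pos: [0.5549, 0.1661, 0.1907]
eef_rot: [0.961, -0.275, 0.0, 0.0]
ft_force: [-0.0, 0.1, -1.2]
width: 0.0396
```

```bash
python3 go.py .5557 .1759 .19 -31.5
```

```text
t 5.35 tcp [0.5549 0.1661 0.1907] yaw -31.94 tilt [ 6.e-04 -6.e-04 -1.e+00] F [-0.02  0.15 -1.2 ] w 0.0396
shift [-0.18  -0.351  0.027] turn [ 0.003 -0.01  -0.088]
```

Call:
{"method": "carry_out", "body": {"commands": [[[255,-0.18,-0.35,0.03,0,0,-0.09],[255,-0.18,-0.35,0.03,0,0,-0.09],[255,-0.18,-0.35,0.03,0,0,-0.09]]]}}

```text
time: 5.72
ee_pos: [0.5559, 0.1742, 0.19]
eef_rot: [0.962, -0.272, 0.0, 0.001]
ft_force: [-0.9, -0.1, -0.5]
width: 0.04
```

```bash
python3 - <<'E'
from h import *
from go import *
go((.5557,.1759,.19),np.radians(-31.5))
for n in('top','side'):
    a=np.mean([r.camera(n).astype(np.float32) for _ in range(3)],0); np.save(f'pics/{n}3.npy',a); cv2.imwrite(f'pics/{n}3.png',a.astype(np.uint8)); crop(a.astype(np.uint8),proj(n,(.5557,.1759,.17)),70,56,10,f'pics/{n}3c.png')
E
```

```text
t 5.725 tcp [0.5559 0.1742 0.19  ] yaw -31.61 tilt [ 6.0e-04 -1.5e-03 -1.0e+00] F [-0.94 -0.05 -0.5 ] w 0.04
shift [-0.043 -0.054 -0.001] turn [ 0.011 -0.015 -0.023]
pics/top3c.png origin 194 170
pics/side3c.png origin 219 114
```

View pics/top3c.png

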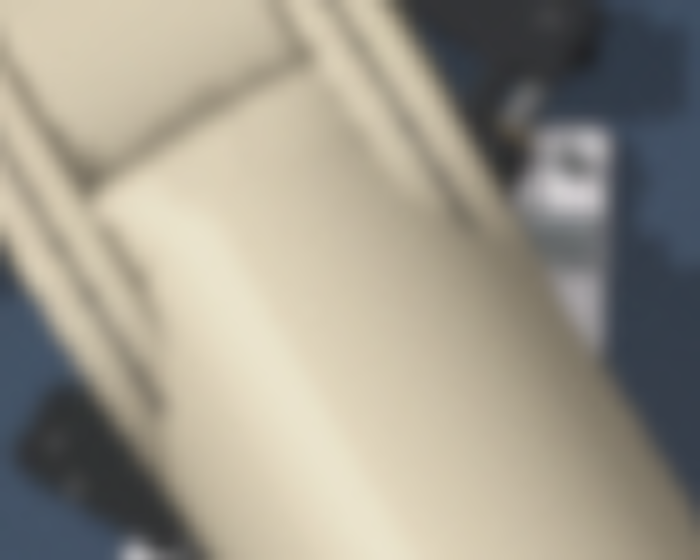

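View pics/side3c.png

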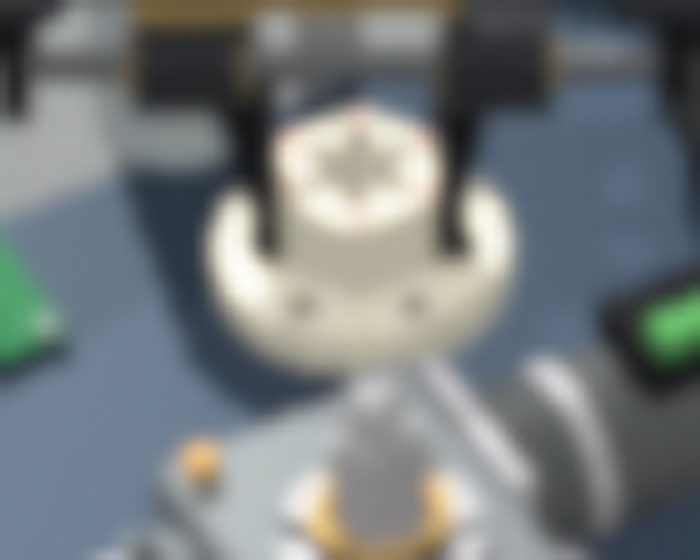

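```bash
python3 - <<'E'
from ana import *
n='side'; a=np.load('pics/side3.npy'); zt=.2126
c=onz(n,219+35.5,114+16.3,zt)[:2]
for it in range(8):
    g=np.linspace(-.014,.014,41); X,Y=np.meshgrid(g,g); ok=np.hypot(X,Y)<.014
    K,M,o=cam(n); p=np.c_[c[0]+X[ok],c[1]+Y[ok],np.full(ok.sum(),zt)]; u=(p-o)@M@K.T; u=(u[:,:2]/u[:,2:]).astype(np.float32)
    v=cv2.remap(a.mean(2),u[:,0],u[:,1],cv2.INTER_CUBIC).ravel(); w=np.clip(np.percentile(v,85)-v,0,None)
    c=c+np.array([(w*X[ok]).sum(),(w*Y[ok]).sum()])/w.sum()
print('star centre',c.round(4),proj(n,[*c,zt]))
rr=(.011,.012,.013,.014,.015,.016,.0175,.019)
for q,x in zip(rr,polar(a,n,c,zt,rr)): print(q,'groove',np.round(six(-x.mean(1)),1),'red',np.round(six(100*(x[:,2]-x[:,1])/(x.mean(1))),1))
# red marks centroid
red=(a[...,2]-a[...,1])/a.mean(2)
# visible nose top
for p in ([.5557,.1736,.130],[.5557,.1736,.114],[.5557,.1736,.083]): print('shaft proj',(proj(n,p)-[219,114]+.5)*10)
for p in ([*c,zt],[*c,zt-.026],[*c,zt-.038]): print('wheel axis proj',(proj(n,p)-[219,114]+.5)*10)
E
```

```text
star centre [0.5559 0.1759] [254.20218475 130.10488742]
0.011 groove [  57.7    8.3 -204.9] red [57.   0.6  2.8]
0.012 groove [  57.9    9.2 -212. ] red [57.5  0.8  2.7]
0.013 groove [  58.1    9.5 -218.3] red [58.1  1.   2.5]
0.014 groove [  58.2    9.3 -223.4] red [58.6  1.2  2.5]
0.015 groove [  58.3    8.5 -227. ] red [58.8  1.3  2.5]
0.016 groove [  58.2    7.3 -228.7] red [59.   1.5  2.6]
0.0175 groove [  57.     5.5 -226.5] red [59.   1.9  2.9]
0.019 groove [  51.1    3.  -216.9] red [59.   2.4  3.6]
shaft proj [373.68390747 397.54345968]
shaft proj [376.07677289 438.87596869]
shaft proj [380.59044885 516.84172092]
wheel axis proj [357.02184749 166.04887424]
wheel axis proj [361.3328649  239.64094938]
wheel axis proj [363.27779786 272.84231213]
```

```bash
python3 - <<'E'
from ana import *
import math
n='side'; a=np.load('pics/side3.npy'); x,y=229,116
z=cv2.resize(a[y:y+36,x:x+52],None,fx=15,fy=15,interpolation=cv2.INTER_CUBIC); z=(np.clip(z/255.,0,1)**.5*255).astype(np.uint8)
def dot(p,col):
    q=((proj(n,p)-[x,y]+.5)*15).astype(int); cv2.circle(z,tuple(map(int,q)),3,col,-1)
tc=np.array([.5559,.1742,.19]); yaw=math.radians(-31.6); j=np.array([math.cos(yaw),math.sin(yaw),0]); k=np.array([-j[1],j[0],0])
for s in(-1,1):
  for b in(-1,1):
   for h in(0,.03): dot(tc+s*.02*j+b*.0095*k+[0,0,h],(0,0,255))
# wheel predicted by TCP: hub hex corners, disc circle
for t in np.arange(0,360,60):
    t=math.radians(t-1.6); 
    for h in(.0226,-.0034): dot(tc+[.0231*math.cos(t),.0231*math.sin(t),h],(0,200,0))
for t in np.radians(np.arange(0,360,10)):
    dot(tc+[.0395*math.cos(t),.0395*math.sin(t),-.0034],(255,0,0)); dot(tc+[.0395*math.cos(t),.0395*math.sin(t),-.0154],(255,100,0))
cv2.imwrite('pics/side3g.png',z)
E
```

```text
(no output)
```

View pics/side3g.png

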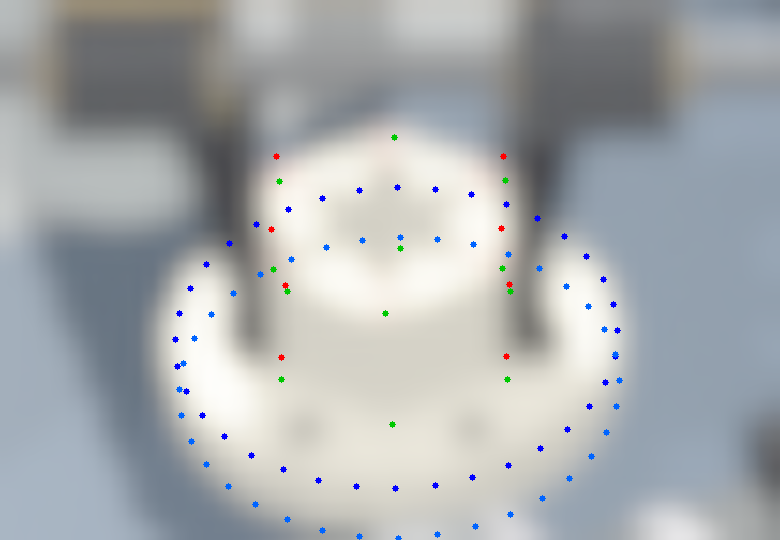

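```bash
python3 - <<'E'
from ana import *
for z in(.128,.130): print(onz('side',255.8,152.6,z))
a=np.load('pics/sideavg.npy'); x,y=244,146
z=cv2.resize(a[y:y+30,x:x+26],None,fx=20,fy=20,interpolation=cv2.INTER_CUBIC); z=np.clip(z,0,255).astype(np.uint8)
def dot(p,col):
    q=((proj('side',p)-[x,y]+.5)*20).astype(int); cv2.circle(z,tuple(map(int,q)),2,col,-1)
c=np.array([.5557,.1736])
for h,rad,col in((.130,.006,(0,0,255)),(.126,.008,(0,200,0)),(.114,.014,(255,0,0)),(.083,.0205,(255,0,255)),(.074,.022,(255,255,0))):
    for t in np.radians(np.arange(0,360,15)): dot([c[0]+rad*np.cos(t),c[1]+rad*np.sin(t),h],col)
cv2.imwrite('pics/shaftside_ov.png',z)
a=np.load('pics/topavg.npy'); x,y=219,189
z=cv2.resize(a[y:y+28,x:x+28],None,fx=20,fy=20,interpolation=cv2.INTER_CUBIC); z=np.clip(z,0,255).astype(np.uint8)
def dot(p,col):
    q=((proj('top',p)-[x,y]+.5)*20).astype(int); cv2.circle(z,tuple(map(int,q)),2,col,-1)
c=np.array([.5554,.1781])
for h,rad,col in((.130,.006,(0,0,255)),(.126,.008,(0,200,0)),(.114,.014,(255,0,0)),(.083,.0205,(255,0,255)),(.074,.022,(255,255,0))):
    for t in np.radians(np.arange(0,360,15)): dot([c[0]+rad*np.cos(t),c[1]+rad*np.sin(t),h],col)
cv2.imwrite('pics/shafttop_ov.png',z)
E
```

```text
[0.55778925 0.17778607 0.128     ]
[0.55683017 0.17594789 0.13      ]
```

View pics/shaftside_ov.png

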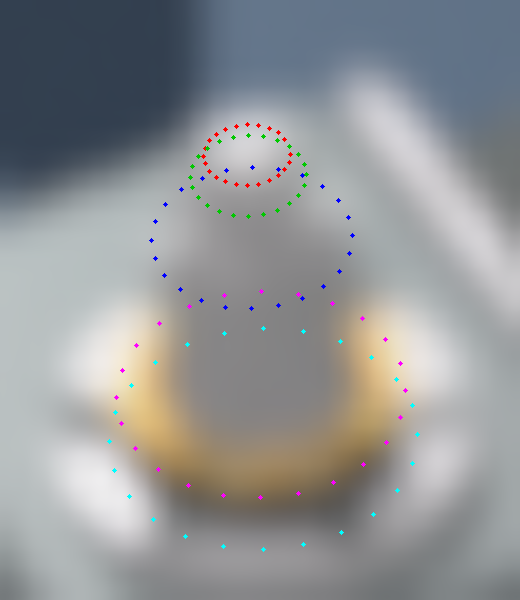

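View pics/shafttop_ov.png

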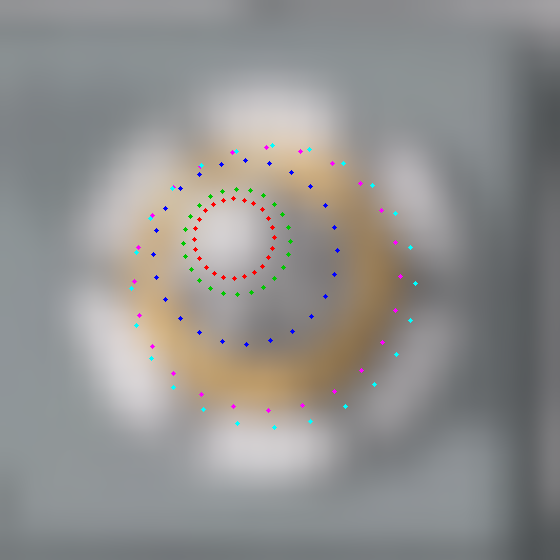

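```bash
python3 go.py .5557 .1748 .136 -31.5
```

```text
t 6.025 tcp [0.5558 0.1753 0.19  ] yaw -31.54 tilt [ 7.e-04 -8.e-04 -1.e+00] F [-0.24  0.88 -0.88] w 0.0398
shift [0.005 0.019 2.161] turn [ 0.004 -0.012 -0.008]
```

Call:
{"method": "carry_out", "body": {"commands": [[[255,0,0.02,0.5,0,0,0],[255,0,0.02,1.1,0,0,0],[255,0,0.02,1.6,0,0,0],[255,0,0.02,1.75,0,0,0],[255,0,0.02,1.85,0,0,0],[255,0,0.02,1.95,0,0,0],[255,0,0.02,2.05,0,0,0],[255,0,0.02,2.15,0,0,0],[255,0,0.02,2.15,0,0,0]]]}}

```text
time: 7.15
ee_pos: [0.5557, 0.1749, 0.1362]
eef_rot: [0.962, -0.272, 0.001, 0.0]
ft_force: [1.0, -0.1, -1.4]
width: 0.0399
```

```bash
python3 - <<'E'
from h import *
from go import *
go((.5557,.175,.126),np.radians(-31.5))
for n in('side',):
    a=r.camera(n); cv2.imwrite(f'pics/{n}4.png',a); crop(a,proj(n,(.5557,.1759,.12)),70,56,10,f'pics/{n}4c.png')
E
```

```text
t 7.15 tcp [0.5557 0.1749 0.1362] yaw -31.54 tilt [ 1.e-03 -6.e-04 -1.e+00] F [ 1.   -0.09 -1.39] w 0.0399
shift [-0.002 -0.003  0.409] turn [ 0.    -0.014 -0.007]
pics/side4c.png origin 220 127
```

View pics/side4c.png

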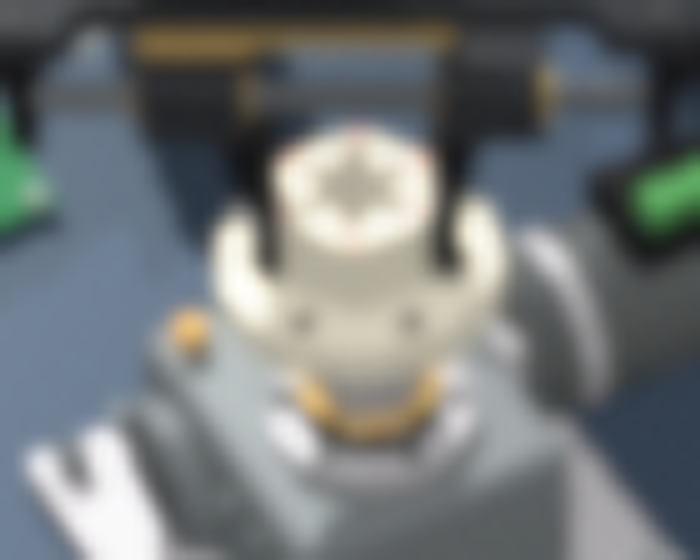

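Call:
{"method": "carry_out", "body": {"commands": [[[255,0,0,0.1,0,0,0],[255,0,0,0.2,0,0,0],[255,0,0,0.28,0,0,0],[255,0,0,0.34,0,0,0],[255,0,0,0.4,0,0,0],[255,0,0,0.4,0,0,0]]]}}

```text
time: 7.95
ee_pos: [0.5564, 0.1753, 0.1278]
eef_rot: [0.962, -0.272, 0.001, -0.0]
ft_force: [4.5, 1.8, -1.7]
width: 0.0399
```

```bash
python3 go.py .5557 .175 .11 -31.5
```

```text
t 7.95 tcp [0.5564 0.1753 0.1278] yaw -31.53 tilt [ 3.1e-03 -2.0e-04 -1.0e+00] F [ 4.49  1.83 -1.67] w 0.0399
shift [-0.018  0.027  0.711] turn [-0.016 -0.031 -0.007]
```

```bash
python3 go.py .5572 .1757 .122 -31.5
```

```text
t 7.95 tcp [0.5564 0.1753 0.1278] yaw -31.53 tilt [ 3.1e-03 -2.0e-04 -1.0e+00] F [ 4.49  1.83 -1.67] w 0.0399
shift [ 0.02  -0.029  0.231] turn [-0.016 -0.031 -0.007]
```

Call:
{"method": "carry_out", "body": {"commands": [[[255,0.02,-0.03,0.0,0,0,0],[255,0.02,-0.03,0.06,0,0,0],[255,0.02,-0.03,0.12,0,0,0],[255,0.02,-0.03,0.18,0,0,0],[255,0.02,-0.03,0.23,0,0,0]]]}}

```text
time: 8.57
ee_pos: [0.5576, 0.1763, 0.124]
eef_rot: [0.962, -0.272, 0.002, -0.001]
ft_force: [-7.3, -1.6, 23.7]
width: 0.0401
```

```bash
python3 go.py .5572 .1757 .11 -31.5
```

```text
t 8.575 tcp [0.5576 0.1763 0.124 ] yaw -31.57 tilt [ 4.4e-03  2.0e-04 -1.0e+00] F [-7.33 -1.63 23.68] w 0.0401
shift [-0.005  0.031  0.559] turn [-0.029 -0.042 -0.014]
```

```bash
python3 - <<'E'
from h import *
from go import *
go((.557,.1757,.126),np.radians(-31.5))
print(r.read_state()['torque'])
a=np.mean([r.camera('side').astype(np.float32) for _ in range(3)],0); np.save('pics/side5.npy',a)
n='side';x,y=229,128
z=cv2.resize(a[y:y+40,x:x+52],None,fx=15,fy=15,interpolation=cv2.INTER_CUBIC); z=(np.clip(z/255.,0,1)**.7*255).astype(np.uint8)
def dot(p,col):
    q=((proj(n,p)-[x,y]+.5)*15).astype(int); cv2.circle(z,tuple(map(int,q)),3,col,-1)
import math
tc=np.array([.5576,.1763,.124]); yaw=math.radians(-31.6); j=np.array([math.cos(yaw),math.sin(yaw),0]); k=np.array([-j[1],j[0],0])
for t in np.arange(0,360,60):
    t=math.radians(t-1.6); 
    for h in(.0226,-.0034): dot(tc+[.0231*math.cos(t),.0231*math.sin(t),h],(0,200,0))
for s in(-1,1): 
    for b in (-1,1): dot(tc+s*.02*j+b*.0095*k,(0,0,255))
cv2.imwrite('pics/side5g.png',z)
go((.557,.1757,.126),np.radians(-31.5))
E
```

```text
t 8.575 tcp [0.5576 0.1763 0.124 ] yaw -31.57 tilt [ 4.4e-03  2.0e-04 -1.0e+00] F [-7.33 -1.63 23.68] w 0.0401
shift [-0.009  0.033 -0.081] turn [-0.029 -0.042 -0.014]
[-0.4255051   1.83220688 -0.56171439]
t 8.725 tcp [0.5576 0.1762 0.1239] yaw -31.57 tilt [ 4.3e-03  2.0e-04 -1.0e+00] F [-6.28 -0.02 18.05] w 0.0395
shift [-0.008  0.03  -0.083] turn [-0.028 -0.041 -0.014]
```

View pics/side5g.png

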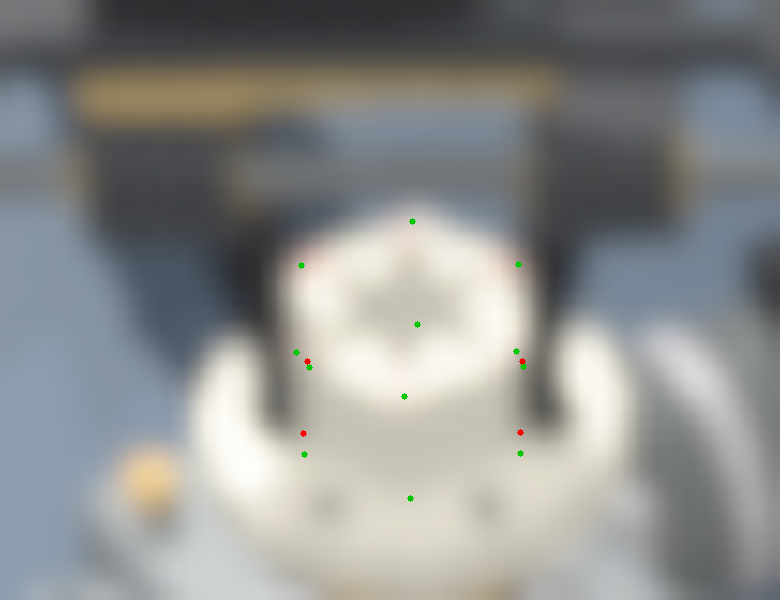

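Call:
{"method": "carry_out", "body": {"commands": [[[255,0,0.03,-0.05,-0.03,-0.04,0],[255,-0.01,0.03,-0.05,-0.03,-0.04,0],[255,-0.01,0.03,0.0,-0.03,-0.04,0],[255,-0.01,0.03,0.08,-0.03,-0.04,0],[255,-0.01,0.03,0.14,-0.03,-0.04,0]]]}}

```text
time: 9.35
ee_pos: [0.5577, 0.1763, 0.1232]
eef_rot: [0.962, -0.272, 0.001, -0.0]
ft_force: [-8.3, -2.0, 27.0]
width: 0.0399
```

```bash
python3 go.py .557 .1757 .116 -31.5
```

```text
t 9.35 tcp [0.5577 0.1763 0.1232] yaw -31.6 tilt [ 2.1e-03 -1.0e-04 -1.0e+00] F [-8.29 -2.01 27.03] w 0.0399
shift [-0.011  0.034  0.29 ] turn [-0.012 -0.021 -0.02 ]
```

```bash
python3 - <<'E'
from ana import *
from bench import r
s=r.read_state(); print(np.round(s['torque'],3),np.round(s['ft_force'],2))
def starc(a,zt,c):
    n='side'
    for it in range(8):
        g=np.linspace(-.014,.014,41); X,Y=np.meshgrid(g,g); ok=np.hypot(X,Y)<.014
        K,M,o=cam(n); p=np.c_[c[0]+X[ok],c[1]+Y[ok],np.full(ok.sum(),zt)]; u=(p-o)@M@K.T; u=(u[:,:2]/u[:,2:]).astype(np.float32)
        v=cv2.remap(a.astype(np.float32).mean(2),u[:,0],u[:,1],cv2.INTER_CUBIC).ravel(); w=np.clip(np.percentile(v,85)-v,0,None)
        c=c+np.array([(w*X[ok]).sum(),(w*Y[ok]).sum()])/w.sum()
    return c
for f,tc in(('side3.npy',(.5559,.1746,.19)),('side4.png',(.5557,.1749,.1362)),('side5.npy',(.5576,.1763,.1239))):
    a=np.load('pics/'+f) if f.endswith('npy') else cv2.imread('pics/'+f)
    c=starc(a,tc[2]+.0226,np.array(tc[:2])); print(f,c.round(4),(c-tc[:2]).round(4))
    rr=(.012,.014,.016,.0175,.019)
    for q,x in zip(rr,polar(a,'side',c,tc[2]+.0226,rr)): print(q,'groove',np.round(six(-x.mean(1)),1),'red',np.round(six(100*(x[:,2]-x[:,1])/(x.mean(1))),1))
E
```

```text
[-0.491  2.029 -0.545] [-8.29 -2.01 27.03]
side3.npy [0.5559 0.1759] [0.     0.0013]
0.012 groove [  57.9    9.2 -212. ] red [57.5  0.8  2.7]
0.014 groove [  58.2    9.3 -223.4] red [58.6  1.2  2.5]
0.016 groove [  58.2    7.3 -228.7] red [59.   1.5  2.6]
0.0175 groove [  57.     5.5 -226.5] red [59.   1.9  2.9]
0.019 groove [  51.1    3.  -216.9] red [59.   2.4  3.6]
side4.png [0.5554 0.1759] [-0.0003  0.001 ]
0.012 groove [  58.3    8.5 -214.8] red [57.8  0.7  2.5]
0.014 groove [  58.4    8.6 -225.4] red [57.9  1.1  2.5]
0.016 groove [  58.1    6.6 -230.3] red [57.6  1.5  2.5]
0.0175 groove [  56.1    5.  -227.6] red [56.8  1.8  2.8]
0.019 groove [  50.1    3.6 -218.5] red [56.3  2.3  3.4]
side5.npy [0.5575 0.1775] [-0.0001  0.0012]
0.012 groove [  57.5    8.2 -214.2] red [58.   0.7  2.5]
0.014 groove [  56.8    8.4 -224.4] red [58.   1.1  2.4]
0.016 groove [  55.6    7.3 -227.8] red [57.8  1.5  2.6]
0.0175 groove [  53.2    5.6 -225.4] red [57.4  2.   3. ]
0.019 groove [  45.3    4.  -215.4] red [57.3  2.5  3.7]
```

Call:
{"method": "carry_out", "body": {"commands": [[[255,0,0.0,-0.06,0,0,0],[255,-0.01,0.01,-0.06,0,0,0.3],[255,-0.01,0.01,-0.04,0,0,0.6],[255,-0.01,0.01,0.0,0,0,0.8]]]}}

```text
time: 9.85
ee_pos: [0.5573, 0.1762, 0.1232]
eef_rot: [0.952, -0.306, 0.001, -0.0]
ft_force: [0.4, 0.8, 1.3]
width: 0.0398
```

```bash
python3 go.py .557 .1757 .116 -31.5; python3 -c "
from bench import r;print(r.read_state()['torque'])"
```

```text
t 9.85 tcp [0.5573 0.1762 0.1232] yaw -35.64 tilt [ 1.8e-03 -2.0e-04 -1.0e+00] F [0.38 0.84 1.27] w 0.0398
shift [0.003 0.022 0.289] turn [-0.009 -0.019 -0.828]
[ 0.18927996 -0.15211614 -0.03191322]
```

Call:
{"method": "carry_out", "body": {"commands": [[[255,0,0,0.1,0,0,0],[255,0,0,0.2,0,0,0],[255,0,0,0.3,0,0,0],[255,0,0,0.4,0,0,0],[255,0,0,0.5,0,0,0]]]}}

```text
time: 10.48
ee_pos: [0.5574, 0.1762, 0.111]
eef_rot: [0.952, -0.306, 0.001, -0.0]
ft_force: [-1.1, 0.1, 7.7]
width: 0.0395
```

```bash
python3 go.py .5573 .1762 .10 -35.6; python3 -c "
from bench import r;print(r.read_state()['torque'])"
```

```text
t 10.475 tcp [0.5574 0.1762 0.111 ] yaw -35.64 tilt [ 2.1e-03 -3.0e-04 -1.0e+00] F [-1.11  0.14  7.71] w 0.0395
shift [-0.002  0.003  0.442] turn [-0.012 -0.022 -0.007]
[-0.03179232  0.38738716 -0.12426387]
```

Call:
{"method": "carry_out", "body": {"commands": [[[255,0,0,0.06,0,0,0.1],[255,0,0,0.16,0,0,0.2],[255,0,0,0.26,0,0,0.2],[255,0,0,0.36,0,0,0.2],[255,0,0,0.46,0,0,0.2],[255,0,0,0.54,0,0,0.2]]], "grip_force": 45}}

```text
time: 11.22
ee_pos: [0.5573, 0.1762, 0.0976]
eef_rot: [0.949, -0.314, 0.001, -0.0]
ft_force: [-3.4, -0.1, 7.1]
width: 0.0395
```

```bash
python3 go.py .5573 .1762 .0934 -36.6; python3 -c "
from bench import r;print(r.read_state()['torque'])"
```

```text
t 11.225 tcp [0.5573 0.1762 0.0976] yaw -36.64 tilt [ 1.9e-03 -4.0e-04 -1.0e+00] F [-3.4  -0.12  7.06] w 0.0395
shift [-0.001  0.002  0.168] turn [-0.009 -0.021 -0.007]
[-0.09467579  0.52266068 -0.02702146]
```

Call:
{"method": "carry_out", "body": {"commands": [[[255,0,0,0.05,0,0,0],[255,0,0,0.1,0,0,0],[255,0,0,0.15,0,0,0],[255,0,0,0.19,0,0,0],[255,0,0,0.22,0,0,0],[255,0,0,0.22,0,0,0]]]}}

```text
time: 11.98
ee_pos: [0.5574, 0.1763, 0.0933]
eef_rot: [0.949, -0.314, 0.001, 0.0]
ft_force: [-5.1, -2.3, 12.9]
width: 0.0393
```

```bash
python3 - <<'E'
from ana import *
from go import *
s=r.read_state(); print(s['torque'])
go((.5573,.1762,.0934),np.radians(-36.6))
a=r.camera('side'); cv2.imwrite('pics/side6.png',a); crop(a,proj('side',(.5573,.1762,.10)),70,56,10,'pics/side6c.png')
go((.5573,.1762,.0934),np.radians(-36.6))
E
```

```text
[-0.31223148  1.21517894  0.00275427]
t 11.975 tcp [0.5574 0.1763 0.0933] yaw -36.64 tilt [ 2.3e-03 -9.0e-04 -1.0e+00] F [-5.05 -2.3  12.87] w 0.0393
shift [ 0.     0.004 -0.004] turn [-0.008 -0.027 -0.007]
pics/side6c.png origin 221 132
t 12.025 tcp [0.5574 0.1763 0.0933] yaw -36.64 tilt [ 2.3e-03 -9.0e-04 -1.0e+00] F [-5.58 -2.72 13.57] w 0.04
shift [-0.     0.004 -0.004] turn [-0.008 -0.027 -0.007]
```

View pics/side6c.png

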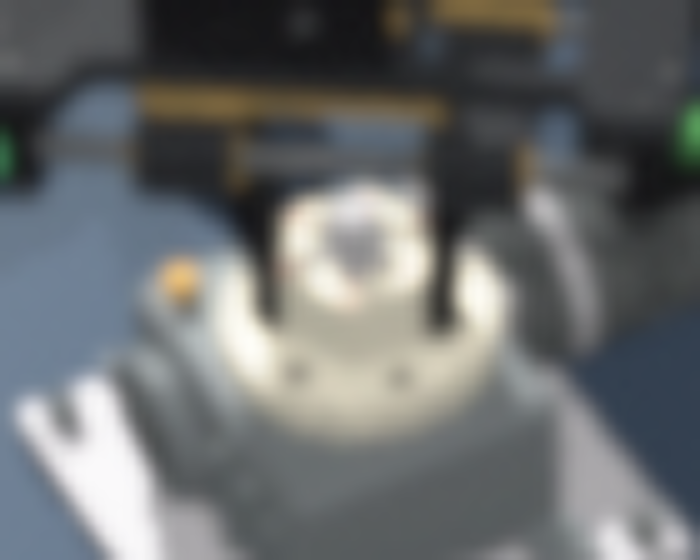

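Call:
{"method": "carry_out", "body": {"commands": [[[255,0,0,0.06,0,0,0],[255,0,0,0.08,0,0,0],[255,0,0,0.08,0,0,0],[255,0,0,0.08,0,0,0],[255,0,0,0.08,0,0,0],[255,0,0,0.08,0,0,0]]], "grip_force": 50}}

```text
time: 12.78
ee_pos: [0.5574, 0.1763, 0.0932]
eef_rot: [0.949, -0.314, 0.002, 0.0]
ft_force: [-7.5, -2.7, 20.8]
width: 0.0396
```

```bash
python3 - <<'E'
from ana import *
from go import *
go((.5573,.1762,.0934),np.radians(-36.6))
for n in('side','top'):
    a=r.camera(n); cv2.imwrite(f'pics/{n}7.png',a)
crop(cv2.imread('pics/side7.png'),proj('side',(.5573,.1762,.10)),70,56,10,'pics/side7c.png')
s=r.read_state(); print(s['torque'],s['joint_vel'].round(4) if hasattr(s['joint_vel'],'round') else s['joint_vel'])
a=cv2.imread('pics/side7.png'); K,M,o=cam('side')
tc=s['ee_pos']
for f,t in(('side3.png',(.5559,.1746,.19)),('side6.png',(.5574,.1763,.0933)),('side7.png',tc)):
    im=cv2.imread('pics/'+f); red=(im[...,2].astype(float)-im[...,1])/im.mean(2)
    # red-mark/hub position relative to TCP prediction: bright ivory mask fit in hub top: correlation of hub-top hexagon vs image at vertical offsets
    best=[]
    for dz in np.arange(-.006,.0061,.001):
        x=polar(im,'side',t[:2],t[2]+.0226+dz,(.0185,))[0]; best.append((round(dz*1000),round(six(100*(x[:,2]-x[:,1])/x.mean(1))[1],2)))
    print(f,best)
go((.5573,.1762,.0934),np.radians(-36.6))
E
```

```text
t 12.775 tcp [0.5574 0.1763 0.0932] yaw -36.64 tilt [ 0.0029 -0.0017 -1.    ] F [-7.45 -2.66 20.81] w 0.0396
shift [-0.     0.006 -0.006] turn [-0.004 -0.038 -0.008]
pics/side7c.png origin 221 132
[-0.65670497  2.0023449  -0.00957034] [-0.0024 -0.0004 -0.0013 -0.0006  0.0013  0.0012 -0.0015]
side3.png [(-6, np.float64(0.2)), (-5, np.float64(0.27)), (-4, np.float64(0.61)), (-3, np.float64(0.98)), (-2, np.float64(1.32)), (-1, np.float64(1.62)), (0, np.float64(1.88)), (1, np.float64(2.1)), (2, np.float64(2.24)), (3, np.float64(2.28)), (4, np.float64(2.21)), (5, np.float64(2.02)), (6, np.float64(1.64))]
side6.png [(-6, np.float64(0.66)), (-5, np.float64(0.79)), (-4, np.float64(0.91)), (-3, np.float64(1.0)), (-2, np.float64(1.09)), (-1, np.float64(1.19)), (0, np.float64(1.3)), (1, np.float64(1.39)), (2, np.float64(1.41)), (3, np.float64(1.33)), (4, np.float64(1.17)), (5, np.float64(0.95)), (6, np.float64(0.69))]
side7.png [(-6, np.float64(0.6)), (-5, np.float64(0.78)), (-4, np.float64(0.97)), (-3, np.float64(1.13)), (-2, np.float64(1.26)), (-1, np.float64(1.36)), (0, np.float64(1.45)), (1, np.float64(1.5)), (2, np.float64(1.49)), (3, np.float64(1.41)), (4, np.float64(1.26)), (5, np.float64(1.04)), (6, np.float64(0.74))]
t 12.875 tcp [0.5574 0.1763 0.0932] yaw -36.64 tilt [ 0.0029 -0.0016 -1.    ] F [-7.67 -3.95 20.74] w 0.0394
shift [-0.     0.007 -0.006] turn [-0.005 -0.038 -0.008]
```

View pics/side7c.png

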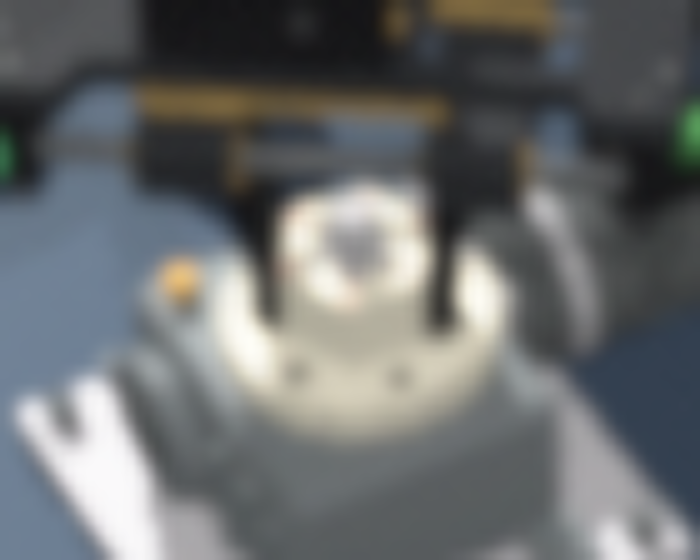

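View pics/side7.png

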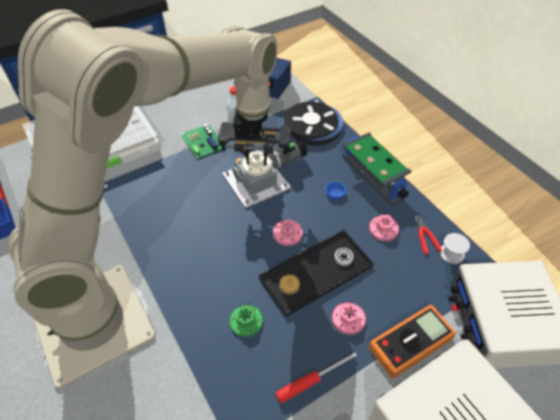

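```bash
python3 - <<'E'
from bench import r
print(r.close_job()); s=r.read_state(); print(s['time'],s['ee_pos'],s['ft_force'],s['width'])
E
```

```text
the job is handed in; nothing more can be done
None
the job is handed in; nothing more can be done
```

I fitted the ivory wheel, hub up, on the gearmotor's splined shaft and pressed it home against the spring washer. The job was handed in at about 12.9 s with the arm still gripping the hub (50 N) and pushing down. No verdict was reported.

**Meshing:** My first turn angle, taken from the images, was about 4–5° off. The wheel jammed a few millimetres into the splines, at about 27 N and 0.55 N·m of twist. I eased off, turned it back about 4° and the load vanished. A further 1° came during the slide down to the washer.

**Last checks:**
- **Pressed home:** the TCP was at z = 0.0932 m, which puts the wheel's middle about 17 mm below the spline tops. Pressing harder raised the force from 13 N to 21 N but moved it only about 0.1 mm, so it was on its stop.
- **In the grip:** the finger opening was 39.4 to 39.6 mm, and the pictures showed no slip of the wheel in the fingers. The tool was tilted by about 0.003 rad.
- **Other things:** in the last side picture the tray parts, board and multimeter looked where they had been. I did not measure their positions, and the arm partly hid the bottle. I did not look at the final top picture.

**Disagreements:**
- The two cameras differed by about 4 mm in y, so I found the final centring by feel: (0.5574, 0.1763) m.
- A sideways force of about 8 N remained at the end.
- Washer travel was not measured directly. I inferred it from the height and stiffness.

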